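# Snap the frit cap home on a guard cartridge with closing pliers

## Task

One of the three guard cartridges in the black rack still has its white end cap standing proud. Lay it in the cradle between the jaws of the closing pliers, squeeze the two handles together gently, only until the resistance gives and the cap snaps fully home, let the handles spring open, and lay the cartridge back in the empty seat of the rack. Do not force the handles beyond the snap, and leave the finished cartridges and the other things on the table where they are.

Things in the scene. Friction and masses are not known exactly. Their poses are not given: they have to be found in the camera images.
- cartridge_mid (a point): Centre of the unfinished guard cartridge, a lying steel rod 20 mm thick, long axis along the point's x; 0.12 kg, rolls freely. Steel body x = -35 to +21 mm; the white ribbed end cap, 20 mm thick and 8 mm long, is on the +x end. Proud, the cap leaves a gap of 4.8 mm with the neck showing (cap to x = +34); home, no gap (to x = +29, whole 64 mm). Grasp across its diameter at the middle, from above.
- cartridge_cap (a joint): How far the cap has been pressed on, m: 0 (to 0.0006 at the start) standing proud, 0.0048 fully home. The resistance at the cap climbs to about 20 N some 2 to 3 mm in, then gives; beyond 3.8 mm the snap fingers in the cap pull it home and keep it there.
- done_a_mid (a point): Centre of a finished cartridge in the rack: the same, but its cap is fully home (64 mm long). Leave it.
- done_b_mid (a point): Centre of the other finished cartridge in the rack, the same. Leave it.
- rack_mid (a point): Middle of the fixed black rack, 72 x 160 mm, 30 mm above the table, the height of the axes of cartridges lying in it. Three seats at y = -50, 0, +50 mm take cartridges along the rack's x, middle at x = 0. A seat is two V notches 4 mm thick at x = -18.5 and +18.5 mm, 29 mm up at their outer tips, 33 mm free between them for fingers down to the 6 mm base.
- cradle_mid (a point): Cradle of the closing pliers on a fixed grey bench plate: the point, 42 mm above the table, where a cartridge's middle rests, long axis along the point's y. Two V notches 4 mm thick at y = -18.5 and +18.5 mm, tips 41 mm above the table; 33 mm between them free for fingers down to 16 mm above the table. Hinge at x = +95, y = +1 mm; handles run to -x, grips at x = -75 mm.
- hinge (a point): Upright hinge pin shared by both handles, at the height of the cradle's centre; its bolt head ends 20 mm higher. Jaws flank the cradle, tops 12 mm above its centre. The face in the left (+y) jaw is on a screw with a brass nut, set anywhere within 7 mm: the faces are 81 to 88 mm apart when open, and so the gap between the handles at which the cap snaps differs by up to 12 mm and must be felt.
- left_handle (a joint): Angle of the left (+y side) handle about the hinge pin, rad: 0 at the open stop where its spring holds it, growing as it is squeezed inwards; at about 0.105 the jaw face is square to the cartridge; end stop 0.14.
- right_handle (a joint): The same for the right handle (-y side).
- left_handle_grip (a point): Middle of the left handle's round black grip, 42 mm above the table, 12.4 mm thick, 25 mm or more to either side along x; bare table below. Open, the grips are 70 mm over their outsides. Squeeze both here from above: about 2 N against the springs, then climbing to about 10 to 15 N, falling off as the cap snaps, then rising hard. Never over 25 N on a grip: the frit would crack.
- right_handle_grip (a point): The same on the right handle.
- block_a: A loose pale aluminium block 34 x 75 x 14 mm on the table between rack and pliers. Leave it.
- block_b: A loose pale aluminium block 42 x 46 x 13 mm beside the other. Leave it.
- fitting_jar: A loose clear jar with a white lid, 45 mm across and 58 mm high, right of the rack. Leave it.
Not all that is in view belongs to the job. Leave any orange look-alike of the part that bears cartridge_mid alone.

How it is judged:
On the way, in this order (a step that is already met when the one before it is completed fails the run):
1. the cartridge lies in the cradle between the open jaws, let go, its cap still proud (distance between cartridge_mid and cradle_mid below 0.012 m and z of cartridge_mid in the frame of cradle_mid below 0.003 m and angle between the x axis of cartridge_mid and the y axis of cradle_mid, either way round below 0.12 rad and contact force between cartridge and the fingers below 0.3 N and value of joint cartridge_cap below 0.002 m), for 0.2 s.
2. the handles have been squeezed together and the cap has snapped home in the cradle (value of joint cartridge_cap above 0.0043 m and value of joint each of left_handle, right_handle above 0.03 rad and distance between cartridge_mid and cradle_mid below 0.016 m), for 0.1 s.
3. the handles have been let go and have sprung open (value of joint each of left_handle, right_handle below 0.015 rad), for 0.1 s.
At the end, for the whole second after the job is handed in: The cap is home (pressed at least 4.3 of 4.8 mm), the cartridge rests in the rack's empty seat (within 10 mm of its middle lengthwise, -4 to +3 mm in height, axis within 0.12 rad), both handles are open again (under 0.015 rad), the finished cartridges are within 8 mm of where they lay (all of step 3 and value of joint cartridge_cap above 0.0043 m and z of cartridge_mid in the frame of rack_mid between -0.004 and 0.003 m and x of cartridge_mid in the frame of rack_mid between -0.01 and 0.01 m and y of cartridge_mid in the frame of rack_mid between -0.056 and 0.056 m and angle between the x axis of cartridge_mid and the x axis of rack_mid, either way round below 0.12 rad and linear speed of cartridge below 0.02 m/s and distance of each of done_a_mid, done_b_mid from where it was at the start of the episode below 0.008 m); the robot touches nothing.
It fails at once if a handle is squeezed with more than 25 N (contact force between any of left_handle, right_handle and the fingers above 25 N).
It fails at once if a finished cartridge is lifted or pushed out of its seat (distance of any of done_a_mid, done_b_mid from where it was at the start of the episode above 0.015 m).
It fails at once if a block or the jar is disturbed (distance of any of block_a, block_b, fitting_jar from where it was at the start of the episode above 0.02 m).
It also fails if it takes over 72 s, if anything falls off the work surface, if the arm or the gripper's body presses on something with over 40 N, if the wrist force passes 120 N, or if a joint passes its speed limit or range.

## Robot

A 6-joint arm with a two-finger parallel gripper is mounted at the origin on a cart in front of the work surface, level with it; the furniture and walls round the work are solid. World frame = base frame: x ahead of the robot, y to its left, z up, the work surface at z = 0. Lengths are in m, angles in rad, forces in N, time in s.
With the tool pointing down it reaches from about 0.35 to 0.95 m from the base axis. Payload 17.4 kg.
Tool frame: the origin (TCP) lies midway between the tips of the shut fingers; the grasp point (between the pads) lies 19 mm behind it (robot.grip_depth is the distance from the TCP to the grasp point, in m); z points along the fingers, y is the line along which they close (so a half turn about z gives the same grasp; the last joint's range is limited). The gripper opens to 93 mm and grips with 3 to 60 N. Pads are 15 mm wide; open, the fingers measure 128 mm over their backs; the gripper's body (75 mm by 188 mm) begins 65 mm behind the grasp point.
Start: joints at [-1.173, 0.116, 1.442, -0, 1.584, -0.038], TCP at [0.285, -0.612, 0.219] pointing down, gripper open.
Joint ranges: [-2.83, 2.83], [-0.83, 2.19], [0.07, 2.5], [-1.14, 4.28], [0.01, 3], [-2.97, 2.97]. Speed limits (rad/s): [1.89, 1.89, 2.22, 3.14, 3.14, 3.14].

## Interface

Orientations are given as a unit quaternion [w, x, y, z].
In Python, from workcell import robot gives the robot as it stands.
- The arm moves only by the shell command python3 -m handwheel 'ROWS' [FORCE]. ROWS is JSON, a list that holds one entry, the list of rows, each a list of 7 numbers: the turn, a rotation vector about the tool's x, y, z in units of 5 degrees (1.0 is 5 degrees), then the shift along the tool's x, y, z in units of 30 mm (1.0 is 30 mm), then the gripper's target within -1 to 1 (fully open at 1, half-way at 0, shut at -1). In form: [[[rx, ry, rz, dx, dy, dz, gripper], ...]]. A call has 1 to 10 rows; each row is the pose to reach, as a shift and turn from the pose commanded when the call began, along the tool's axes at that moment; what a row does not reach only later rows make up. A row lasts 1/12 s, in which the tool goes at most 41.7 mm and 7.16 degrees, less where a joint would pass 70% of its speed; a pose out of reach is approached as far as the arm can. A call with a gripper value outside its range is refused whole. The fingers move at their own pace and stop on an object; FORCE is the grip in N (left out, the last holds). Time passes only in rows, so rows that repeat a pose let the fingers close. It gives the time, the measured TCP pose, the force, the opening and the grip force at its end, in the units of the state.
- robot.get_obs(): the state, without advancing time (a new reading comes with each control period).
- robot.read_camera(name): name is "scene" or "side" or "wrist"; returns a dict with "img" (480x640x3 uint8, red, green, blue), "fx", "fy", "cx", "cy" (pixels), "rvec" (rotation vector, rad) and "tvec" (3), from world to camera coordinates, as OpenCV has them; the wrist camera has in their place "tool_from_camera" (4x4, takes a point from camera to tool coordinates, whose origin is the TCP and whose axes are the flange's). Camera axes: x right, y down, z forward; pixel columns grow to the right and rows downward; lengths in m; the calibration is good to about 2 mm. A picture is of the moment at which its call begins: read the wrist's pose just before it. There is no depth.
- robot.close_job(): hands the job in; it is judged then, once.
Trained networks look in a picture, given as the dict that the camera call returned (one of the last four; its "shot" number tells which), for a name from the list of things; names that differ only in an ending like _2 or _b are one class to them, and where a whole thing is asked for, a point or a joint stands for the part that bears it (a point fixed in the world has none). Each returns a list of dicts, best first, with "conf" (0 to 1); they miss things now and then, are a little off and sometimes report something else, mostly with a low value. They report only what shows in the picture. A call takes as long as a camera call. They do not tell look-alikes from the thing itself.
- robot.search_frame(thing, picture): "bbox" ([left, top, width, height] in pixels, round what is visible of it).
- robot.trace(thing, picture): "mask" (480x640 bool, what is visible of it) and "bbox" ([left, top, width, height] in pixels, round what is visible of it).
The state is a dict: "time": time; "q": joint angles; "dq": joint speeds; "joint_efforts": joint torques, N m; "eef_pos": TCP position; "ee_rot": TCP orientation; "wrist_force": force on the tool from outside, world axes, zero at the start; "moment": the same for the moment, N m; "grip_width": finger opening in m; "grasp_force": force on a finger pad.
Only numpy, scipy, OpenCV 4.12 (cv2) and the standard library are available. Lean on these libraries where they do the work, as an engineer would, in place of code of your own. Each camera call takes 0.05 s, during which the arm holds its last target. There are 200 camera calls.

## Working session

There is one attempt and no reset: what is moved stays moved. The work goes in short steps, Python scripts to look and compute and a shell command to move; the robot and the scene stay as the last step left them, time stands still between calls to the robot, and variables do not carry over. Pictures are saved under pics/ and viewed, at most 10 in all, crops included, and the job is handed in when it is done.

```bash
mkdir -p pics; ls; python3 - <<'E'
from workcell import robot
import cv2,numpy as np
o=robot.get_obs();print(o)
ims=[]
for n in["scene","side"]:
    p=robot.read_camera(n);np.savez(f"{n}.npz",**{k:p[k] for k in("fx","fy","cx","cy","rvec","tvec","img")})
    R=cv2.Rodrigues(np.array(p["rvec"]))[0];print(n,p["fx"],-R.T@np.array(p["tvec"]),R[2])
    cv2.imwrite(f"pics/{n}0.png",p["img"][...,::-1])
    for t in["cartridge_mid","rack_mid","cradle_mid","hinge","left_handle_grip","left_handle","block_a","fitting_jar"]:
        try:
            for d in robot.search_frame(t,p)[:5]:print(t,np.round(d["bbox"]).tolist(),round(d["conf"],2))
        except Exception as e:print(t,e)
E
```

```text
pics
{'time': 0.0, 'q': array([-1.17278845e+00,  1.16471365e-01,  1.44224084e+00, -1.08796627e-05,
        1.58400951e+00, -3.78100393e-02]), 'dq': array([-1.93242936e-03,  6.01125942e-05, -1.79231171e-04, -5.33555435e-04,
       -1.28587157e-03,  1.68973387e-03]), 'joint_efforts': array([-3.45051783e-03, -7.21275973e+01, -6.22611165e+01,  7.78726721e-02,
        2.38988176e-02, -5.82753592e-05]), 'eef_pos': array([ 0.2848577 , -0.61172769,  0.21793021]), 'ee_rot': array([-5.54426523e-04,  9.76351502e-01,  2.16188402e-01, -1.06474212e-04]), 'wrist_force': array([-0.19417714, -0.8112029 , -0.41438999]), 'moment': array([ 0.01387876, -0.000284  , -0.02995106]), 'grasp_force': 0.0, 'grip_width': 0.09311426609559681}
scene 467.2506955753411 [ 0.00719214 -0.95122303  0.61119384] [ 0.48989324  0.71672264 -0.49629958]
cartridge_mid [240.0, 228.0, 20.0, 12.0] 0.66
cartridge_mid [378.0, 311.0, 14.0, 29.0] 0.53
rack_mid [324.0, 269.0, 26.0, 28.0] 0.63
cradle_mid [202.0, 177.0, 85.0, 40.0] 0.55
hinge [206.0, 175.0, 81.0, 42.0] 0.82
hinge [322.0, 264.0, 28.0, 35.0] 0.26
left_handle [205.0, 181.0, 72.0, 23.0] 0.7
left_handle [207.0, 177.0, 83.0, 39.0] 0.47
fitting_jar [380.0, 310.0, 8.0, 31.0] 0.64
side 464.67698418680726 [0.13450592 0.42509149 0.66468371] [ 0.452606   -0.59858308 -0.66094334]
cartridge_mid [297.0, 321.0, 40.0, 16.0] 0.96
cartridge_mid [353.0, 240.0, 32.0, 18.0] 0.76
cartridge_mid [281.0, 255.0, 39.0, 31.0] 0.44
rack_mid [347.0, 225.0, 58.0, 51.0] 0.6
rack_mid [170.0, 312.0, 129.0, 56.0] 0.31
cradle_mid [154.0, 312.0, 142.0, 90.0] 0.91
hinge [157.0, 310.0, 141.0, 92.0] 0.81
hinge [357.0, 239.0, 26.0, 18.0] 0.27
hinge [302.0, 268.0, 32.0, 29.0] 0.19
left_handle_grip [168.0, 321.0, 105.0, 75.0] 0.8
left_handle_grip [424.0, 169.0, 24.0, 31.0] 0.71
left_handle [166.0, 319.0, 106.0, 79.0] 0.66
block_a [281.0, 256.0, 37.0, 32.0] 0.93
block_a [302.0, 266.0, 33.0, 30.0] 0.83
```

```bash
python3 - <<'E'
import cv2,numpy as np
a=cv2.imread("pics/side0.png")[150:430,130:470];b=cv2.imread("pics/scene0.png")[160:400,180:460]
cv2.imwrite("pics/side_c.png",cv2.resize(a,(728,600),interpolation=cv2.INTER_CUBIC)); cv2.imwrite("pics/scene_c.png",cv2.resize(b,(700,600),interpolation=cv2.INTER_CUBIC))
E
```

```text
(no output)
```

View pics/side_c.png

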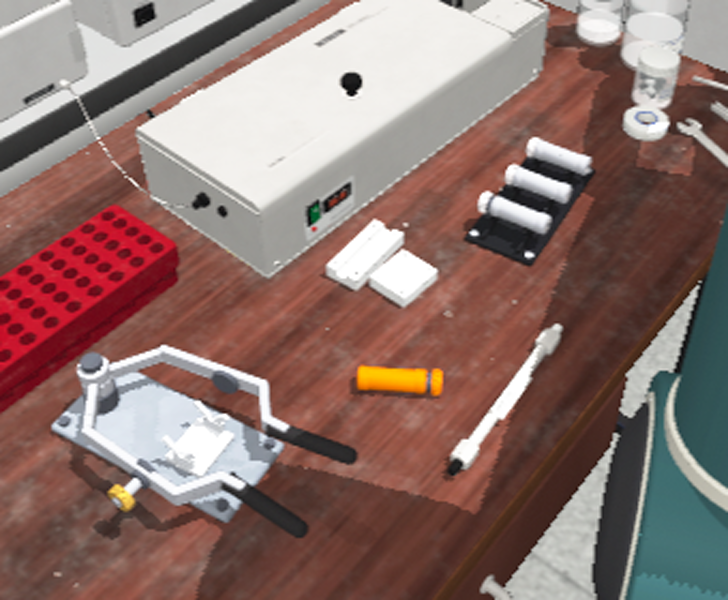

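View pics/scene_c.png

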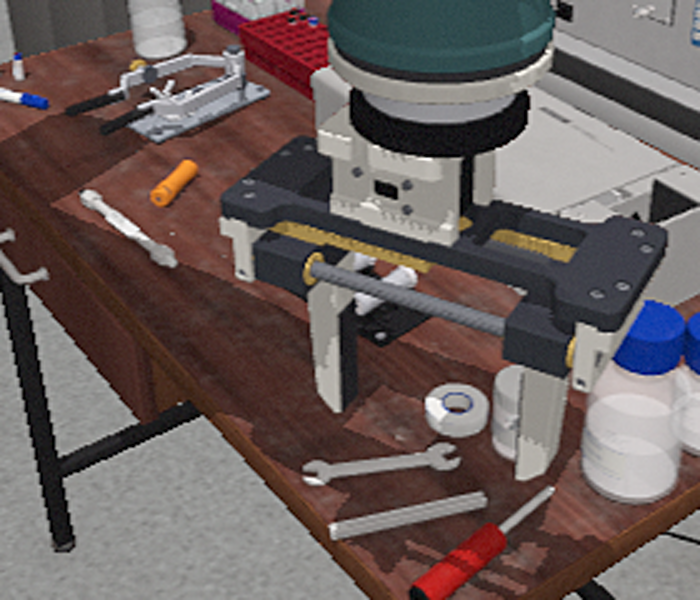

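Side view: the rack holds three cartridges, at about full-image (370,250), (381,236) and (391,222). The nearest one, (370,250), seems to show a gap next to its cap at its left end. The orange look-alike is at (317,328), and the pliers run from the hinge at (173,322) to the grips at (255,375). I'll get rough positions first, then go above the rack.

```bash
cat > h.py <<'E'
import numpy as np,cv2
from scipy.spatial.transform import Rotation as Ro
def rot(q): return Ro.from_quat([q[1],q[2],q[3],q[0]]).as_matrix()
def ray(p,u,v,pose=None):
    """camera centre and world direction"""
    d=np.array([(u-p["cx"])/p["fx"],(v-p["cy"])/p["fy"],1.])
    if pose is None:
        R=cv2.Rodrigues(np.array(p["rvec"]))[0]; return -R.T@np.array(p["tvec"]).ravel(),R.T@d
    T=np.eye(4);T[:3,:3]=rot(pose["ee_rot"]);T[:3,3]=pose["eef_pos"];T=T@np.array(p["tool_from_camera"])
    return T[:3,3],T[:3,:3]@d
def at_z(c,d,z): return c+d*(z-c[2])/d[2]
def tri(rays):
    A=np.zeros((3,3));b=np.zeros(3)
    for c,d in rays:
        d=d/np.linalg.norm(d);P=np.eye(3)-np.outer(d,d);A+=P;b+=P@c
    return np.linalg.solve(A,b)
def togo(o,target,yaw=None):
    R=rot(o["ee_rot"]);s=R.T@(np.array(target)-o["eef_pos"])/0.03
    r=None
    if yaw is not None: # wanted tool: z down, tool y (closing line) at world angle yaw
        y=np.array([np.cos(yaw),np.sin(yaw),0]);c=[]
        for sg in(1,-1):
            Y=sg*y;Z=np.array([0,0,-1.]);W=np.stack([np.cross(Y,Z),Y,Z],1)
            c.append(Ro.from_matrix(R.T@W).as_rotvec()/np.radians(5))
        r=[np.round(x,2) for x in c]
    return np.round(s,3),r
E
python3 - <<'E'
from h import *
from workcell import robot
p=dict(np.load("side.npz"))
for n,(x,y),z in [("c1",(515,213),.03),("c2",(538,183),.03),("c3",(558,155),.03),("orange",(400,380),.01),("hinge",(92,362),.062),("cradle",(200,440),.042),("Lgrip",(270,508),.042),("Rgrip",(315,443),.042),("jar",(655,50),.058),("blkA",(365,255),.014),("blkB",(403,275),.014)]:
    print(n,at_z(*ray(p,130+x/2.141,150+y/2.143),z).round(3))
o=robot.get_obs();print(robot.read_camera("wrist")["tool_from_camera"])
E
```

```text
c1 [ 0.481 -0.183  0.03 ]
c2 [ 0.487 -0.233  0.03 ]
c3 [ 0.495 -0.283  0.03 ]
orange [0.452 0.026 0.01 ]
hinge [0.62  0.191 0.062]
cradle [0.516 0.18  0.042]
Lgrip [0.437 0.188 0.042]
Rgrip [0.449 0.129 0.042]
jar [ 0.494 -0.477  0.058]
blkA [ 0.565 -0.063  0.014]
blkB [ 0.522 -0.065  0.014]
[[-1.17265819e-04 -9.66176957e-01 -2.57879959e-01  7.19410896e-02]
 [ 9.99999973e-01 -1.64711615e-04  1.62380787e-04 -3.82061644e-04]
 [-1.99364399e-04 -2.57879933e-01  9.66176951e-01 -1.65825680e-01]
 [ 0.00000000e+00  0.00000000e+00  0.00000000e+00  1.00000000e+00]]
```

```bash
python3 -m handwheel '[[[0,0,3.4,11.4,-9.2,0.6,1],[0,0,3.4,11.4,-9.2,0.6,1],[0,0,3.4,11.4,-9.2,0.6,1],[0,0,3.4,11.4,-9.2,0.6,1],[0,0,3.4,11.4,-9.2,0.6,1],[0,0,3.4,11.4,-9.2,0.6,1],[0,0,3.4,11.4,-9.2,0.6,1],[0,0,3.4,11.4,-9.2,0.6,1],[0,0,3.4,11.4,-9.2,0.6,1],[0,0,3.4,11.4,-9.2,0.6,1]]]'; cat > look.py <<'E'
import sys,pickle
from h import *
from workcell import robot
# usage: look.py name thing...
o=robot.get_obs();p=robot.read_camera("wrist")
pickle.dump((o,p),open(sys.argv[1]+".pkl","wb"));cv2.imwrite(f"pics/{sys.argv[1]}.png",p["img"][...,::-1])
print(o["eef_pos"],o["ee_rot"],o["time"])
for t in sys.argv[2:]:
    for d in robot.trace(t,p)[:5]:
        m=d["mask"].astype(np.uint8);c=max(cv2.findContours(m,0,2)[0],key=cv2.contourArea);r=cv2.minAreaRect(c)
        print(t,round(d["conf"],2),np.round(d["bbox"]).tolist(),np.round(r[0],1),np.round(r[1],1),round(r[2],1))
E
python3 look.py w1 cartridge_mid rack_mid fitting_jar
```

```text
time: 1.78
eef_pos: [0.4687, -0.2362, 0.2018]
ee_rot: [0.0, 0.998, 0.069, 0.0]
wrist_force: [0.4, 0.5, -0.4]
grip_width: 0.0933
grasp_force: 0.0
[ 0.46867144 -0.23620327  0.20184042] [1.95869293e-04 9.97589699e-01 6.93876590e-02 3.26253852e-04] 1.7833
cartridge_mid 0.83 [1.0, 149.0, 61.0, 78.0] [ 27.9 184.9] [88.9 27.2] 56.7
cartridge_mid 0.7 [247.0, 148.0, 26.0, 81.0] [260.6 188.5] [83.2 25.1] 88.3
rack_mid 0.93 [230.0, 142.0, 180.0, 80.0] [320.3 182.4] [ 79.8 180. ] 89.6
fitting_jar 0.56 [547.0, 200.0, 93.0, 65.0] [592.6 233.2] [94.2 56.3] 18.4
```

View pics/w1.png

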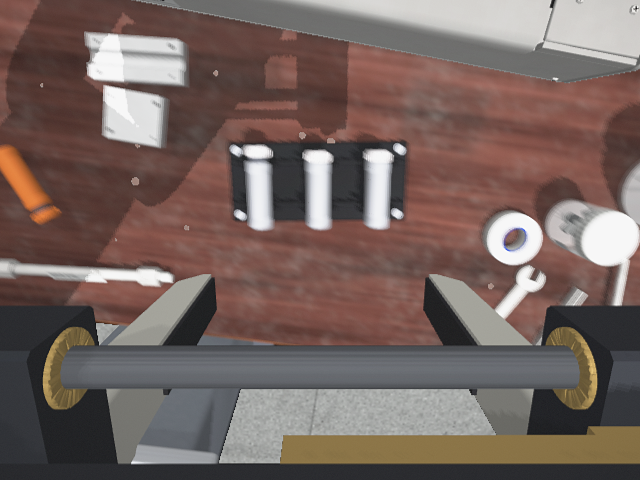

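Wrist view: the left cartridge at (259,188) has its white cap standing out beyond the body at the top, and the two at (318,190) and (378,190) are shorter and finished. Orange look-alike at (27,185). I'll move above the left one, partly closing the fingers, and look closer.

```bash
python3 - <<'E'
from h import *
import pickle
o,p=pickle.load(open("w1.pkl","rb"))
for n,u,v in[("L",259.5,188),("M",318.5,190),("R",378,190),("Ltop",258,150),("Lbot",260.5,226)]:print(n,at_z(*ray(p,u,v,o),.03).round(4))
P=at_z(*ray(p,259.5,188,o),.03)
print(togo(o,[P[0]-.02,P[1],.13],np.radians(98)), np.degrees(np.arctan2(*rot(o["ee_rot"])[1::-1,1])))
E
```

```text
L [ 0.484  -0.1824  0.03  ]
M [ 0.4893 -0.232   0.03  ]
R [ 0.4962 -0.2819  0.03  ]
Ltop [ 0.5152 -0.178   0.03  ]
Lbot [ 0.4513 -0.1865  0.03  ]
(array([ 0.094, -1.8  ,  2.394]), [array([-1.000e-02, -1.000e-02,  3.599e+01]), array([ 0.  , -0.01, -0.01])]) -82.04237292770097
```

```bash
python3 -m handwheel '[[[0,0,0.1,0.1,-1.8,2.4,-0.25],[0,0,0.1,0.1,-1.8,2.4,-0.25],[0,0,0.1,0.1,-1.8,2.4,-0.25],[0,0,0.1,0.1,-1.8,2.4,-0.25],[0,0,0.1,0.1,-1.8,2.4,-0.25],[0,0,0.1,0.1,-1.8,2.4,-0.25]]]'; python3 look.py w2 cartridge_mid; python3 - <<'E'
import cv2
a=cv2.imread("pics/w2.png")[0:330,120:560];cv2.imwrite("pics/w2c.png",cv2.resize(a,(792,594)))
E
```

```text
time: 2.48
eef_pos: [0.4644, -0.1858, 0.1315]
ee_rot: [0.001, 0.998, 0.065, 0.001]
wrist_force: [0.2, 0.0, 0.1]
grip_width: 0.0574
grasp_force: 0.0
[ 0.46435377 -0.18584477  0.13148434] [6.48416928e-04 9.97914173e-01 6.45440391e-02 9.74176913e-04] 2.4833
cartridge_mid 0.85 [304.0, 157.0, 32.0, 103.0] [320.  208.5] [103.  32.] 90.0
cartridge_mid 0.6 [0.0, 162.0, 70.0, 93.0] [ 29.1 205.3] [105.9  31.8] 55.1
```

View pics/w2c.png

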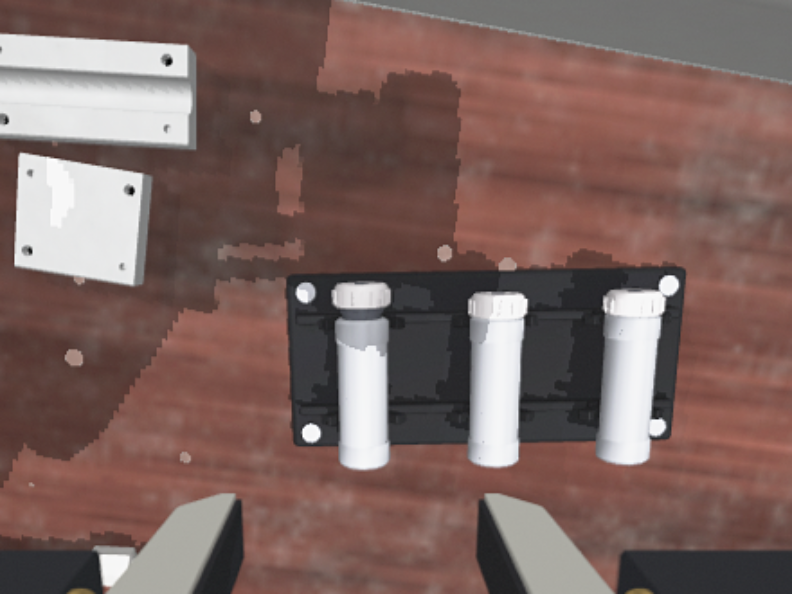

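Confirmed: the left cartridge (crop (362,375), full (321,208)) has the dark neck gap at (361,313). The other two show no gap.

```bash
python3 - <<'E'
from h import *
import pickle
o,p=pickle.load(open("w1.pkl","rb"));o2,p2=pickle.load(open("w2.pkl","rb"))
s=dict(np.load("side.npz"))
for a,b in[((259.5,188),(321,208.5)),((318.5,190),(395,210)),((378,190),(471,209))]:
    print(tri([ray(p,*a,o),ray(p2,*b,o2)]).round(4),at_z(*ray(p2,*b,o2),.03).round(4))
P=at_z(*ray(p2,321,208.5,o2),.031)
from workcell import robot
o=robot.get_obs();print(togo(o,[P[0],P[1],.012],np.radians(97)))
E
```

```text
[ 0.4856 -0.1837  0.0408] [ 0.4833 -0.184   0.03  ]
[ 0.4906 -0.2318  0.0401] [ 0.4887 -0.2339  0.03  ]
[ 0.4979 -0.2797  0.043 ] [ 0.4961 -0.285   0.03  ]
(array([0.636, 0.024, 3.973]), [array([ 3.000e-02,  2.000e-02, -3.592e+01]), array([ 0.01, -0.02,  0.08])])
```

```bash
python3 -m handwheel '[[[0,0,0.1,0.64,0.02,0.5,-0.25],[0,0,0.1,0.64,0.02,1,-0.25],[0,0,0.1,0.64,0.02,2,-0.25],[0,0,0.1,0.64,0.02,2,-0.25],[0,0,0.1,0.64,0.02,2,-0.25]]]'; python3 look.py w3 cartridge_mid
```

```text
time: 3.0
eef_pos: [0.4825, -0.1826, 0.0695]
ee_rot: [-0.0, 0.998, 0.061, -0.001]
wrist_force: [0.4, -0.2, 0.9]
grip_width: 0.035
grasp_force: 0.0
[ 0.48246915 -0.18264875  0.06954375] [-3.87076255e-04  9.98164536e-01  6.05533255e-02 -8.38738897e-04] 3.0
cartridge_mid 0.76 [303.0, 199.0, 41.0, 128.0] [322.5 263.5] [129.  41.] 90.0
cartridge_mid 0.73 [3.0, 274.0, 17.0, 38.0] [  9. 290.] [18. 38.] 0.0
cartridge_mid 0.35 [48.0, 27.0, 157.0, 77.0] [127.5  66.8] [160.7  72.2] 2.9
```

View pics/w3.png

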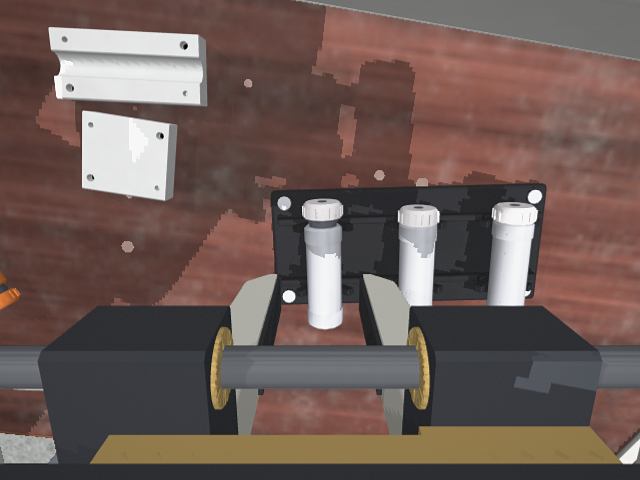

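```bash
python3 - <<'E'
from h import *
import pickle
from workcell import robot
o2,p2=pickle.load(open("w2.pkl","rb"));o,p=pickle.load(open("w3.pkl","rb"))
for z in(.03,.035): print(at_z(*ray(p,323.5,263.5,o),z).round(4))
print(tri([ray(p2,321,208.5,o2),ray(p,323.5,263.5,o)]))
o=robot.get_obs();P=at_z(*ray(p,323.5,263.5,o),.032);print(togo(o,[P[0],P[1],.011]))
E
```

```text
[ 0.4835 -0.1841  0.03  ]
[ 0.4852 -0.1838  0.035 ]
[ 0.48314434 -0.18408241  0.02903253]
(array([0.029, 0.053, 2.017]), None)
```

```bash
python3 -m handwheel '[[[0,0,0,0.03,0.05,0.9,-0.25],[0,0,0,0.03,0.05,1.6,-0.25],[0,0,0,0.03,0.05,1.93,-0.25],[0,0,0,0.03,0.05,1.93,-0.25],[0,0,0,0.03,0.05,1.93,-1],[0,0,0,0.03,0.05,1.93,-1],[0,0,0,0.03,0.05,1.93,-1],[0,0,0,0.03,0.05,1.93,-1]]]' 15
```

```text
time: 3.77
eef_pos: [0.4848, -0.1843, 0.0133]
ee_rot: [0.001, 0.998, 0.061, 0.001]
wrist_force: [-0.6, -2.2, 6.6]
grip_width: 0.0193
grasp_force: 15.0
```

```bash
python3 -m handwheel '[[[0,0,0,0,0,-0.7,-1],[0,0,0,0,0,-1.7,-1],[0,0,0,0,0,-3,-1],[0,0,0,0,0,-4.2,-1],[0,0,0,0,0,-5.3,-1],[0,0,0,0,0,-5.3,-1]]]' 20; python3 - <<'E'
import sys;sys.path.insert(0,".")
from h import *
from workcell import robot
o=robot.get_obs();print(o["eef_pos"],o["grip_width"],o["q"].round(2));R=rot(o["ee_rot"])
print(R.round(3));print(togo(o,[.46,.17,.17],np.radians(10)))
E
```

```text
time: 4.27
eef_pos: [0.4858, -0.1844, 0.1783]
ee_rot: [0.002, 0.998, 0.061, 0.004]
wrist_force: [0.7, 0.8, -0.9]
grip_width: 0.0191
grasp_force: 19.9
[ 0.48579455 -0.18442261  0.17833759] 0.019100607246124574 [-0.41 -0.22  1.83  0.    1.52  1.04]
[[ 0.993  0.121  0.008]
 [ 0.121 -0.993 -0.003]
 [ 0.008  0.004 -1.   ]]
(array([  0.579, -11.832,   0.23 ]), [array([  0.11,  -0.03, -18.61]), array([-0.03, -0.11, 17.39])])
```

```bash
python3 -m handwheel '[[[0,0,-18.6,2,-9.6,-0.7,-1],[0,0,-18.6,2,-9.6,-0.7,-1],[0,0,-18.6,2,-9.6,-0.7,-1],[0,0,-18.6,2,-9.6,-0.7,-1],[0,0,-18.6,2,-9.6,-0.7,-1],[0,0,-18.6,2,-9.6,-0.7,-1],[0,0,-18.6,2,-9.6,-0.7,-1],[0,0,-18.6,2,-9.6,-0.7,-1],[0,0,-18.6,2,-9.6,-0.7,-1],[0,0,-18.6,2,-9.6,-0.7,-1]]]'
```

```text
time: 5.1
eef_pos: [0.5083, 0.1105, 0.1915]
ee_rot: [-0.0, 0.771, 0.636, -0.0]
wrist_force: [0.5, -0.2, -1.4]
grip_width: 0.0195
grasp_force: 19.9
```

```bash
python3 -m handwheel '[[[0,0,-4.2,0,0,0,-1],[0,0,-4.2,0,0,0,-1],[0,0,-4.2,0,0,0,-1],[0,0,-4.2,0,0,0,-1],[0,0,-4.2,0,0,0,-1]]]'; python3 look.py w4 cradle_mid hinge left_handle_grip cartridge_mid
```

```text
time: 5.52
eef_pos: [0.5084, 0.1094, 0.1916]
ee_rot: [-0.0, 0.647, 0.763, -0.0]
wrist_force: [-1.2, -0.3, -0.8]
grip_width: 0.0194
grasp_force: 19.9
[0.50842624 0.10944846 0.1915677 ] [-9.11392434e-05  6.46980549e-01  7.62506498e-01 -3.14722010e-05] 5.5167
cradle_mid 0.82 [200.0, 29.0, 306.0, 191.0] [352.8 123.8] [180.9 302.1] 84.0
cradle_mid 0.36 [201.0, 30.0, 301.0, 130.0] [357.3  81.6] [304.2 105.4] 10.2
hinge 0.75 [199.0, 32.0, 308.0, 184.0] [353.2 124. ] [181.5 303.1] 83.7
left_handle_grip 0.82 [200.0, 28.0, 303.0, 129.0] [356.6  81.2] [301.9 105.3] 10.3
cartridge_mid 0.79 [293.0, 229.0, 53.0, 171.0] [317.4 285.8] [ 54.  117.9] 0.7
cartridge_mid 0.76 [211.0, 271.0, 70.0, 34.0] [246.2 289.1] [21.  76.6] 65.9
```

View pics/w4.png

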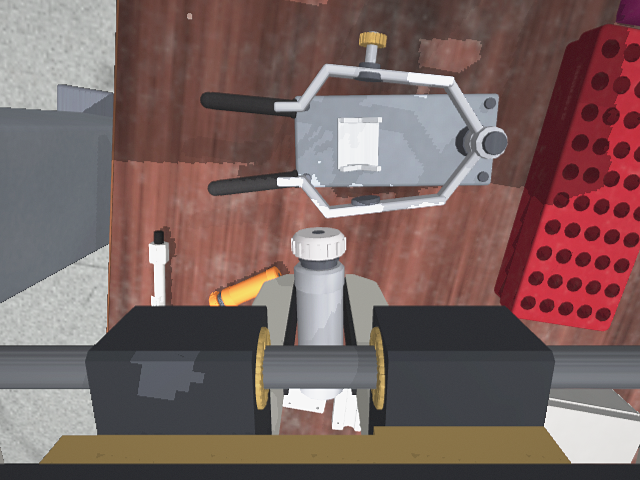

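View: cradle V tips at about (340,120), (380,120), (342,168), (380,168), so its centre is near (360,144). Hinge bolt top at (493,142). Left grip from (203,99) to (274,106), right grip from (211,189) to (277,182).

```bash
python3 - <<'E'
from h import *
import pickle
from workcell import robot
o,p=pickle.load(open("w4.pkl","rb"))
f=lambda u,v,z:at_z(*ray(p,u,v,o),z)
C=f(360.3,144,.041);H=f(493,142,.062);L=f(240,103,.042);Rg=f(243,185.5,.042)
print(C,H,L,Rg, "grip dist",np.linalg.norm(L-Rg),"hinge dist",np.linalg.norm((H-C)[:2]))
for n,u,v in[("VL",360,120),("VR",361,168)]:print(n,f(u,v,.035))
d=H-C;m=(L+Rg)/2;e=H-m
print("yaw", np.degrees(np.arctan2(d[1],d[0])),np.degrees(np.arctan2(e[1],e[0])),"grips",np.degrees(np.arctan2(*(L-Rg)[1::-1])))
s=dict(np.load("side.npz"))
# heights from side+wrist
print("hinge tri",tri([ray(p,493,142,o),ray(s,130+92/2.141,150+356/2.143)]))
print("cradle tri",tri([ray(p,360.3,144,o),ray(s,130+199/2.141,150+442/2.143)]))
# cart in grip: cap end and body
print("tool yaw y",np.degrees(np.arctan2(*rot(o["ee_rot"])[1::-1,1])))
print(togo(o,[C[0],C[1],.12],np.radians(8)))
E
```

```text
[0.53011996 0.17350206 0.041     ] [0.62169636 0.19084838 0.062     ] [0.4355389 0.1882975 0.042    ] [0.44481168 0.12711449 0.042     ] grip dist 0.06188170059477311 hinge dist 0.09320477886874463
VL [0.52710166 0.19112325 0.035     ]
VR [0.53481562 0.15512448 0.035     ]
yaw 10.725837933657893 10.347174065880374 grips 98.61805956624188
hinge tri [0.61857479 0.19059627 0.06942914]
cradle tri [0.53223416 0.17220021 0.01552177]
tool yaw y 9.371333675014466
(array([1.989, 1.062, 2.386]), [array([-0.  , -0.  ,  0.27]), array([  0.  ,  -0.  , -35.73])])
```

```bash
python3 -m handwheel '[[[0,0,-0.15,0.32,1.05,1.2,-1],[0,0,-0.15,0.32,1.05,2.4,-1],[0,0,-0.15,0.32,1.05,2.4,-1],[0,0,-0.15,0.32,1.05,2.4,-1],[0,0,-0.15,0.32,1.05,2.4,-1]]]'; python3 look.py w5 hinge cartridge_mid; python3 - <<'E'
import cv2
a=cv2.imread("pics/w5.png")[0:330,100:540];cv2.imwrite("pics/w5c.png",cv2.resize(a,(792,594)))
E
```

```text
time: 6.18
eef_pos: [0.5382, 0.1241, 0.1216]
ee_rot: [0.0, 0.641, 0.768, 0.0]
wrist_force: [-0.1, 0.0, -0.9]
grip_width: 0.0195
grasp_force: 19.9
[0.53823364 0.12409012 0.12159083] [3.39654767e-04 6.40770955e-01 7.67731929e-01 3.91770578e-04] 6.1833
hinge 0.65 [116.0, 21.0, 390.0, 233.0] [309.7 138.1] [229.5 384.3] 84.0
cartridge_mid 0.68 [290.0, 227.0, 54.0, 173.0] [316.9 285.2] [ 56.2 118.5] 1.5
```

View pics/w5c.png

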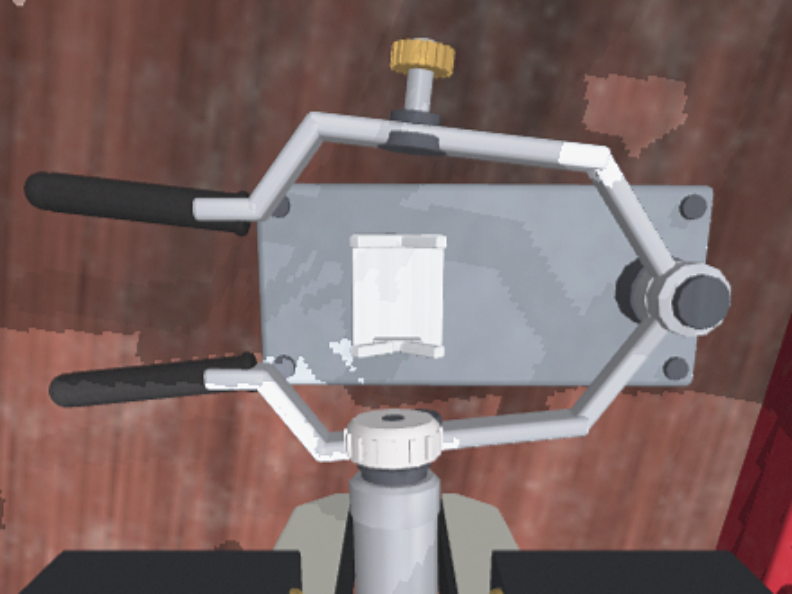

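```bash
python3 - <<'E'
from h import *
import pickle
o,p=pickle.load(open("w4.pkl","rb"));o5,p5=pickle.load(open("w5.pkl","rb"))
f=lambda u,v,z:at_z(*ray(p5,u,v,o5),z).round(4)
C=f(321.9,162.8,.041);H=f(490,167.2,.062)
print(C,H,"L",f(180.5,112.2,.042),"R",f(188.9,210.6,.042))
for n,a,b in[("C",(360.3,144),(321.9,162.8)),("H",(493,142),(490,167.2))]:print(n,tri([ray(p,*a,o),ray(p5,*b,o5)]).round(4))
yaw=np.radians(10.1);X=np.array([np.cos(yaw),np.sin(yaw),0]);Y=np.array([-X[1],X[0],0])
print("Y-dir H-C",(H-C)@X,(H-C)@Y)
C2=(C+np.r_[(H-.095*X-.001*Y)[:2],.041])/2;print(C2, "cap tip px ->",f(320,232,.1216+.017+.01))
print(togo(o5,[C2[0],C2[1],.06],yaw))
E
```

```text
[0.531  0.1748 0.041 ] [0.6231 0.1909 0.062 ] L [0.4443 0.1889 0.042 ] R [0.4547 0.1312 0.042 ]
C [0.5315 0.1734 0.0261]
H [0.6208 0.1908 0.0659]
Y-dir H-C 0.09349614716572656 -0.0003007742754836014
[0.53037378 0.17402783 0.041     ] cap tip px -> [0.5324 0.1594 0.1486]
(array([1.685, 0.038, 2.053]), [array([0.01, 0.  , 0.04]), array([-0.000e+00,  2.000e-02, -3.596e+01])])
```

```bash
python3 -m handwheel '[[[0,0,0,1.0,0.04,0,-1],[0,0,0,1.68,0.04,0,-1],[0,0,0,1.68,0.04,1,-1],[0,0,0,1.68,0.04,2,-1],[0,0,0,1.68,0.04,2,-1]]]'; python3 -m handwheel '[[[0,0,0,0,0,0.3,-1],[0,0,0,0,0,0.6,-1],[0,0,0,0,0,0.85,-1],[0,0,0,0,0,1.0,-1],[0,0,0,0,0,1.0,-1]]]'
```

```text
time: 6.75
eef_pos: [0.5281, 0.1736, 0.0559]
ee_rot: [-0.001, 0.64, 0.768, -0.002]
wrist_force: [-1.0, -0.5, -2.1]
grip_width: 0.0194
grasp_force: 19.9
time: 7.17
eef_pos: [0.53, 0.1737, 0.0293]
ee_rot: [-0.0, 0.641, 0.768, -0.0]
wrist_force: [0.7, -0.6, -2.2]
grip_width: 0.0196
grasp_force: 19.9
```

```bash
python3 -m handwheel '[[[0,0,0,0,0,0.05,-1],[0,0,0,0,0,0.08,-1],[0,0,0,0,0,0.1,-1],[0,0,0,0,0,0.1,-1]]]'
```

```text
time: 7.5
eef_pos: [0.5302, 0.174, 0.0269]
ee_rot: [0.0, 0.641, 0.768, 0.0]
wrist_force: [0.0, -0.8, -1.2]
grip_width: 0.0193
grasp_force: 19.9
```

```bash
python3 -m handwheel '[[[0,0,0,0,0,0.03,-1],[0,0,0,0,0,0.05,-1],[0,0,0,0,0,0.05,-1]]]';python3 look.py w6;python3 - <<'E'
import cv2
from workcell import robot
a=cv2.imread("pics/w6.png")[0:400];b=robot.read_camera("side")["img"][290:430,140:340,::-1]
import numpy as np
cv2.imwrite("pics/w6c.png",np.vstack([cv2.resize(a[100:400,100:540],(440,300)),cv2.resize(b,(440,300))]))
E
```

```text
time: 7.75
eef_pos: [0.5303, 0.1741, 0.0257]
ee_rot: [0.0, 0.641, 0.768, 0.0]
wrist_force: [-2.3, -0.0, 4.8]
grip_width: 0.0194
grasp_force: 19.9
[0.53030571 0.17405673 0.02566298] [8.57522808e-05 6.40505913e-01 7.67953208e-01 1.97888156e-04] 7.75
```

View pics/w6c.png

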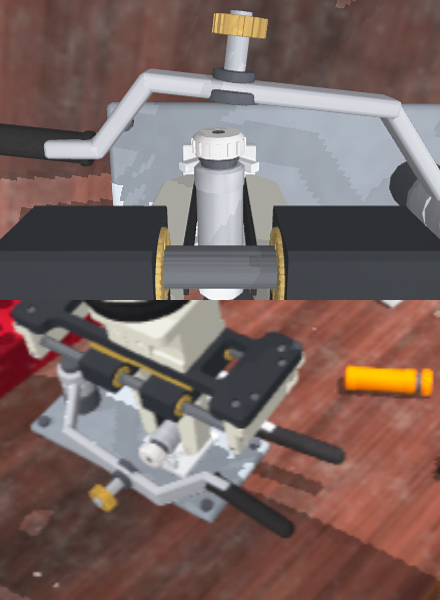

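The cartridge is in the notches, with contact felt at the expected height. Release and rise.

```bash
python3 -m handwheel '[[[0,0,0,0,0,0,-0.2],[0,0,0,0,0,0,-0.2],[0,0,0,0,0,0,-0.2],[0,0,0,0,0,0,-0.2],[0,0,0,0,0,-0.6,-0.2],[0,0,0,0,0,-1.5,-0.2],[0,0,0,0,0,-3,0],[0,0,0,0,0,-4.2,0.2],[0,0,0,0,0,-4.6,0.7],[0,0,0,0,0,-4.6,0.7]]]'; python3 - <<'E'
import sys;sys.path.insert(0,".")
from h import *
from workcell import robot
o=robot.get_obs();yaw=np.radians(10.1);print(o["q"].round(2))
X=np.array([np.cos(yaw),np.sin(yaw),0]);C=np.array([.530,.174,0])
G=C-.075*X;print(G)
for y in(yaw+np.pi/2,):print(togo(o,[G[0],G[1],.13],y))
E
```

```text
time: 8.68
eef_pos: [0.5315, 0.1743, 0.1674]
ee_rot: [0.002, 0.641, 0.768, 0.002]
wrist_force: [-0.2, 0.8, -0.6]
grip_width: 0.0592
grasp_force: 0.0
[ 0.27 -0.12  1.76  0.    1.5   0.09]
[0.45616226 0.1608475  0.        ]
(array([ 0.008, -2.56 ,  1.231]), [array([  0.06,   0.05, -17.95]), array([ 0.05, -0.06, 18.05])])
```

```bash
python3 -m handwheel '[[[0,0,18,0,-2.55,0.5,1],[0,0,18,0,-2.55,0.5,1],[0,0,18,0,-2.55,0.5,1],[0,0,18,0,-2.55,0.5,1],[0,0,18,0,-2.55,0.5,1],[0,0,18,0,-2.55,0.5,1],[0,0,18,0,-2.55,0.5,1],[0,0,18,0,-2.55,0.5,1],[0,0,18,0,-2.55,0.5,1],[0,0,18,0,-2.55,0.5,1]]]' 10;python3 - <<'E'
import sys;sys.path.insert(0,".")
from h import *
from workcell import robot
o=robot.get_obs();print(togo(o,[.456,.161,.13],np.radians(100.1)))
E
```

```text
time: 9.52
eef_pos: [0.4545, 0.1601, 0.1465]
ee_rot: [0.0, 0.97, 0.245, -0.001]
wrist_force: [-0.6, 0.0, -0.2]
grip_width: 0.0931
grasp_force: 0.0
(array([ 0.061, -0.002,  0.551]), [array([-3.000e-02, -0.000e+00, -3.235e+01]), array([-0.  ,  0.02,  3.65])])
```

```bash
python3 -m handwheel '[[[0,0,3.65,0.05,0,0,1],[0,0,3.65,0.05,0,0,1],[0,0,3.65,0.05,0,0,1],[0,0,3.65,0.05,0,0,1],[0,0,3.65,0.05,0,0,1]]]';python3 look.py w7 cartridge_mid left_handle_grip
```

```text
time: 9.93
eef_pos: [0.4559, 0.1608, 0.1471]
ee_rot: [0.0, 0.996, 0.093, -0.001]
wrist_force: [0.1, -0.6, -0.4]
grip_width: 0.0929
grasp_force: 0.0
[0.45588719 0.16084311 0.14707504] [ 1.19433595e-04  9.95709462e-01  9.25322080e-02 -6.66165240e-04] 9.9333
cartridge_mid 0.65 [270.0, 106.0, 111.0, 32.0] [324.5 120. ] [ 34. 109.] 90.0
cartridge_mid 0.62 [461.0, 215.0, 51.0, 87.0] [487.1 256.7] [89.2 27.5] 70.6
cartridge_mid 0.33 [269.0, 102.0, 14.0, 36.0] [277.  120.5] [33. 14.] 90.0
```

View pics/w7.png

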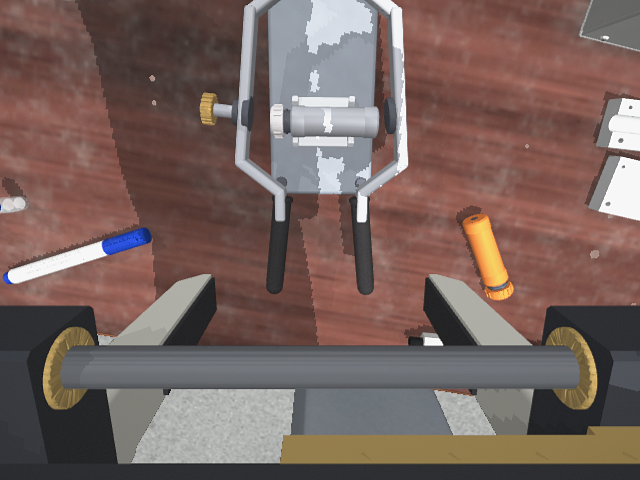

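Cartridge is in the cradle at (325,121) with its cap proud. Grips run from (281,200) to (275,290) and from (358,200) to (366,290), centred on u=320.

```bash
python3 - <<'E'
from h import *
import pickle
o,p=pickle.load(open("w7.pkl","rb"))
f=lambda u,v,z:at_z(*ray(p,u,v,o),z).round(4)
L=f(278,245,.042);R=f(362,245,.042);print(L,R,(L+R)/2,np.linalg.norm(L-R),"ends",f(281,200,.042),f(275,290,.042),"cart",f(324.5,120.5,.045))
m=(L+R)/2;print(togo(o,[m[0],m[1],.023],np.radians(100.1)))
E
```

```text
[0.4425 0.1886 0.042 ] [0.4533 0.1305 0.042 ] [0.4479  0.15955 0.042  ] 0.05909526207742882 ends [0.4745 0.1916 0.042 ] [0.4084 0.1854 0.042 ] cart [0.5312 0.1722 0.045 ]
(array([-0.264, -0.007,  4.136]), [array([-2.00e-02,  0.00e+00, -3.59e+01]), array([0.  , 0.02, 0.1 ])])
```

```bash
python3 -m handwheel '[[[0,0,0,-0.13,0,1,1],[0,0,0,-0.13,0,2,1],[0,0,0,-0.13,0,3,1],[0,0,0,-0.13,0,3.7,1],[0,0,0,-0.13,0,4.1,1],[0,0,0,-0.13,0,4.1,1],[0,0,0,-0.13,0,4.1,1]]]' 8
```

```text
time: 10.67
eef_pos: [0.4525, 0.1603, 0.0257]
ee_rot: [0.0, 0.996, 0.092, -0.0]
wrist_force: [-0.6, -0.0, 0.5]
grip_width: 0.0932
grasp_force: 0.0
```

```bash
python3 -m handwheel '[[[0,0,0,0,0,0,0.7],[0,0,0,0,0,0,0.6],[0,0,0,0,0,0,0.55],[0,0,0,0,0,0,0.5],[0,0,0,0,0,0,0.47],[0,0,0,0,0,0,0.44],[0,0,0,0,0,0,0.41],[0,0,0,0,0,0,0.38],[0,0,0,0,0,0,0.38]]]' 17
```

```text
time: 11.42
eef_pos: [0.4524, 0.1602, 0.0253]
ee_rot: [-0.0, 0.996, 0.091, 0.0]
wrist_force: [0.2, 0.7, 2.0]
grip_width: 0.0644
grasp_force: 1.2
```

```bash
f(){ grep -E "grip|grasp" | tr '\n' ' ';echo; }
python3 -m handwheel '[[[0,0,0,0,0,0,0.36],[0,0,0,0,0,0,0.34],[0,0,0,0,0,0,0.34]]]'|f
python3 -m handwheel '[[[0,0,0,0,0,0,0.32],[0,0,0,0,0,0,0.30],[0,0,0,0,0,0,0.30]]]'|f
python3 -m handwheel '[[[0,0,0,0,0,0,0.28],[0,0,0,0,0,0,0.26],[0,0,0,0,0,0,0.26]]]'|f
python3 -m handwheel '[[[0,0,0,0,0,0,0.24],[0,0,0,0,0,0,0.22],[0,0,0,0,0,0,0.22]]]'|f
```

```text
grip_width: 0.0625 grasp_force: 1.2 
grip_width: 0.0603 grasp_force: 1.3 
grip_width: 0.0589 grasp_force: 1.4 
grip_width: 0.0569 grasp_force: 1.4
```

```bash
f(){ grep -E "grip|grasp" | tr '\n' ' ';echo; }
python3 -m handwheel '[[[0,0,0,0,0,0,0.20],[0,0,0,0,0,0,0.18],[0,0,0,0,0,0,0.18]]]'|f
python3 -m handwheel '[[[0,0,0,0,0,0,0.16],[0,0,0,0,0,0,0.14],[0,0,0,0,0,0,0.14]]]'|f
python3 -m handwheel '[[[0,0,0,0,0,0,0.12],[0,0,0,0,0,0,0.12]]]'|f
python3 -m handwheel '[[[0,0,0,0,0,0,0.10],[0,0,0,0,0,0,0.10]]]'|f
```

```text
grip_width: 0.0549 grasp_force: 1.5 
grip_width: 0.0529 grasp_force: 1.5 
grip_width: 0.0524 grasp_force: 1.6 
grip_width: 0.0515 grasp_force: 1.6
```

```bash
f(){ grep -E "grip|grasp" | tr '\n' ' ';echo; }
python3 -m handwheel '[[[0,0,0,0,0,0,0.08],[0,0,0,0,0,0,0.08]]]'|f
python3 -m handwheel '[[[0,0,0,0,0,0,0.06],[0,0,0,0,0,0,0.06]]]'|f
python3 -m handwheel '[[[0,0,0,0,0,0,0.04],[0,0,0,0,0,0,0.04]]]'|f
python3 -m handwheel '[[[0,0,0,0,0,0,0.02],[0,0,0,0,0,0,0.02]]]'|f
```

```text
grip_width: 0.0505 grasp_force: 2.0 
grip_width: 0.0495 grasp_force: 2.0 
grip_width: 0.0487 grasp_force: 2.1 
grip_width: 0.0475 grasp_force: 2.1
```

```bash
f(){ grep -E "grip|grasp" | tr '\n' ' ';echo; }
python3 -m handwheel '[[[0,0,0,0,0,0,0.0],[0,0,0,0,0,0,0.0]]]'|f
python3 -m handwheel '[[[0,0,0,0,0,0,-0.02],[0,0,0,0,0,0,-0.02]]]'|f
python3 -m handwheel '[[[0,0,0,0,0,0,-0.04],[0,0,0,0,0,0,-0.04]]]'|f
python3 -m handwheel '[[[0,0,0,0,0,0,-0.06],[0,0,0,0,0,0,-0.06]]]'|f
```

```text
grip_width: 0.0466 grasp_force: 2.1 
grip_width: 0.0458 grasp_force: 2.1 
grip_width: 0.0448 grasp_force: 2.1 
grip_width: 0.0435 grasp_force: 2.2
```

```bash
f(){ grep -E "grip|grasp" | tr '\n' ' ';echo; }
python3 -m handwheel '[[[0,0,0,0,0,0,-0.08],[0,0,0,0,0,0,-0.08]]]'|f
python3 -m handwheel '[[[0,0,0,0,0,0,-0.10],[0,0,0,0,0,0,-0.10]]]'|f
python3 -m handwheel '[[[0,0,0,0,0,0,-0.12],[0,0,0,0,0,0,-0.12]]]'|f
python3 -m handwheel '[[[0,0,0,0,0,0,-0.14],[0,0,0,0,0,0,-0.14]]]'|f
```

```text
grip_width: 0.0428 grasp_force: 2.2 
grip_width: 0.042 grasp_force: 2.2 
grip_width: 0.0414 grasp_force: 2.3 
grip_width: 0.0399 grasp_force: 2.3
```

```bash
f(){ grep -E "grip|grasp" | tr '\n' ' ';echo; }
python3 -m handwheel '[[[0,0,0,0,0,0,-0.16],[0,0,0,0,0,0,-0.16]]]'|f
python3 -m handwheel '[[[0,0,0,0,0,0,-0.18],[0,0,0,0,0,0,-0.18]]]'|f
python3 -m handwheel '[[[0,0,0,0,0,0,-0.20],[0,0,0,0,0,0,-0.20]]]'|f
```

```text
grip_width: 0.0388 grasp_force: 2.3 
grip_width: 0.0382 grasp_force: 2.3 
grip_width: 0.0374 grasp_force: 2.4
```

```bash
f(){ grep -E "grip|grasp" | tr '\n' ' ';echo; }
python3 -m handwheel '[[[0,0,0,0,0,0,-0.22],[0,0,0,0,0,0,-0.22]]]'|f
python3 -m handwheel '[[[0,0,0,0,0,0,-0.24],[0,0,0,0,0,0,-0.24]]]'|f
python3 -m handwheel '[[[0,0,0,0,0,0,-0.26],[0,0,0,0,0,0,-0.26]]]'|f; python3 look.py w8 cartridge_mid
```

```text
grip_width: 0.0364 grasp_force: 2.4 
grip_width: 0.0353 grasp_force: 2.4 
grip_width: 0.0344 grasp_force: 3.1 
[0.45234085 0.16021464 0.02519999] [ 2.27687401e-05  9.95827056e-01  9.12604675e-02 -3.78019314e-05] 16.25
cartridge_mid 0.86 [216.0, 78.0, 201.0, 59.0] [316. 105.] [204.  62.] -0.0
cartridge_mid 0.7 [550.0, 262.0, 67.0, 135.0] [580.4 304. ] [94.9 48. ] 75.4
```

Force begins to climb. One look, since this is the critical moment.

View pics/w8.png

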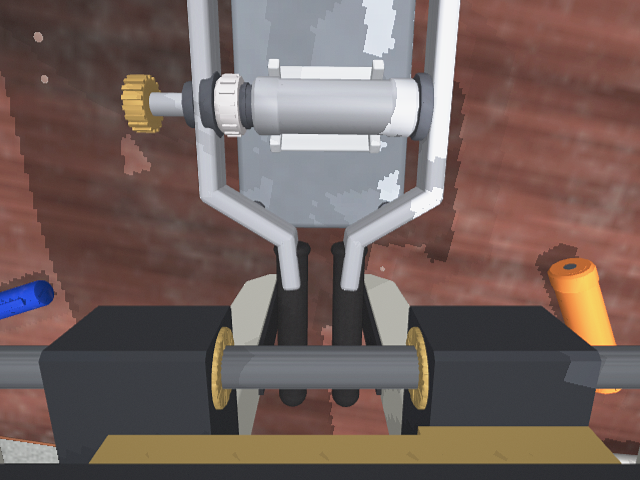

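Both jaw faces now touch the cartridge (left at u=215, right at u=420) and the neck still shows at (247,105). Continuing in small steps.

```bash
f(){ grep -E "grip|grasp" | tr '\n' ' ';echo; }
python3 -m handwheel '[[[0,0,0,0,0,0,-0.28],[0,0,0,0,0,0,-0.28]]]'|f
python3 -m handwheel '[[[0,0,0,0,0,0,-0.29],[0,0,0,0,0,0,-0.30]]]'|f
python3 -m handwheel '[[[0,0,0,0,0,0,-0.31],[0,0,0,0,0,0,-0.32]]]'|f
```

```text
grip_width: 0.0336 grasp_force: 4.1 
grip_width: 0.0331 grasp_force: 6.1 
grip_width: 0.032 grasp_force: 8.2
```

```bash
f(){ grep -E "grip|grasp" | tr '\n' ' ';echo; }
python3 -m handwheel '[[[0,0,0,0,0,0,-0.33],[0,0,0,0,0,0,-0.34]]]'|f
python3 -m handwheel '[[[0,0,0,0,0,0,-0.35],[0,0,0,0,0,0,-0.35]]]'|f
```

```text
grip_width: 0.0309 grasp_force: 9.1 
grip_width: 0.0307 grasp_force: 9.7
```

```bash
f(){ grep -E "grip|grasp" | tr '\n' ' ';echo; }
python3 -m handwheel '[[[0,0,0,0,0,0,-0.36],[0,0,0,0,0,0,-0.36]]]'|f
python3 -m handwheel '[[[0,0,0,0,0,0,-0.37],[0,0,0,0,0,0,-0.37]]]'|f
python3 -m handwheel '[[[0,0,0,0,0,0,-0.38],[0,0,0,0,0,0,-0.38]]]'|f
```

```text
grip_width: 0.0303 grasp_force: 9.7 
grip_width: 0.0299 grasp_force: 8.3 
grip_width: 0.0294 grasp_force: 5.9
```

```bash
f(){ grep -E "grip|grasp" | tr '\n' ' ';echo; }
python3 -m handwheel '[[[0,0,0,0,0,0,-0.39],[0,0,0,0,0,0,-0.39]]]'|f
python3 -m handwheel '[[[0,0,0,0,0,0,-0.40],[0,0,0,0,0,0,-0.40]]]'|f
```

```text
grip_width: 0.0287 grasp_force: 2.8 
grip_width: 0.0282 grasp_force: 2.8
```

The force peaked at 9.7 N, then fell to 2.8 N, so the cap has snapped. I'll check numerically that the neck gap has closed.

```bash
python3 look.py w9 cartridge_mid; python3 - <<'E'
import cv2
for n in("w8","w9"):
    g=cv2.imread(f"pics/{n}.png",0)[95:100].mean(0).astype(int);print(n,g[205:430:3].tolist())
E
```

```text
[0.45234176 0.16021433 0.02519007] [-9.45017034e-06  9.95830917e-01  9.12183327e-02 -3.15693405e-05] 18.0167
cartridge_mid 0.98 [548.0, 262.0, 68.0, 135.0] [580.2 302.9] [96.5 49.4] 75.5
w8 [98, 100, 74, 199, 233, 234, 235, 236, 237, 236, 238, 125, 93, 102, 100, 96, 165, 197, 199, 203, 205, 205, 205, 206, 195, 196, 196, 197, 196, 198, 198, 199, 199, 200, 200, 200, 200, 201, 201, 202, 202, 202, 203, 202, 203, 203, 203, 203, 203, 203, 203, 203, 202, 202, 202, 202, 202, 202, 202, 202, 202, 201, 203, 196, 245, 243, 242, 242, 242, 241, 241, 234, 92, 133, 132]
w9 [94, 99, 100, 98, 63, 52, 225, 235, 236, 237, 237, 238, 238, 245, 164, 201, 203, 206, 208, 209, 209, 209, 202, 201, 201, 201, 202, 202, 203, 203, 204, 204, 205, 205, 205, 205, 205, 206, 207, 207, 207, 207, 207, 207, 207, 207, 207, 207, 206, 206, 207, 206, 206, 207, 206, 207, 206, 205, 206, 206, 206, 199, 201, 204, 245, 243, 242, 242, 242, 234, 55, 133, 132, 134, 127]
```

The neck gap has closed, so the cap is home. Open the handles and rise.

```bash
python3 -m handwheel '[[[0,0,0,0,0,0,-0.1],[0,0,0,0,0,0,0.2],[0,0,0,0,0,0,0.5],[0,0,0,0,0,0,0.8],[0,0,0,0,0,0,1],[0,0,0,0,0,0,1],[0,0,0,0,0,0,1],[0,0,0,0,0,0,1],[0,0,0,0,0,0,1]]]'; python3 -m handwheel '[[[0,0,0,0,0,-0.6,1],[0,0,0,0,0,-1.6,1],[0,0,0,0,0,-2.9,1],[0,0,0,0,0,-4.1,1],[0,0,0,0,0,-4.1,1],[0,0,0,0,0,-4.1,1]]]'; python3 look.py w10 cartridge_mid; python3 - <<'E'
import cv2
for n in("w7","w10"):
    g=cv2.imread(f"pics/{n}.png",0);print(n,[g[r-2:r+3].mean(0).astype(int)[260:395:3].tolist() for r in(115,)], g[60:160,330].tolist()[::3]); print(g[238:243].mean(0).astype(int)[255:390:3].tolist())
E
```

```text
time: 18.87
eef_pos: [0.4522, 0.1602, 0.0251]
ee_rot: [0.0, 0.996, 0.091, -0.0]
wrist_force: [0.3, 0.2, -0.1]
grip_width: 0.0836
grasp_force: 0.0
time: 19.37
eef_pos: [0.4531, 0.1605, 0.1502]
ee_rot: [-0.0, 0.996, 0.091, 0.002]
wrist_force: [0.2, 0.1, -0.7]
grip_width: 0.0932
grasp_force: 0.0
[0.45311915 0.16046793 0.15019886] [-3.65130074e-04  9.95827174e-01  9.12422265e-02  1.72089650e-03] 19.3667
cartridge_mid 0.8 [464.0, 214.0, 46.0, 84.0] [486.9 252.7] [88.1 26.9] 70.7
cartridge_mid 0.62 [269.0, 105.0, 99.0, 26.0] [319.  117.5] [31. 98.] 90.0
w7 [[63, 61, 60, 50, 234, 223, 223, 236, 90, 99, 147, 199, 202, 201, 201, 195, 196, 197, 198, 198, 199, 197, 240, 240, 197, 199, 198, 198, 198, 198, 198, 198, 198, 197, 198, 197, 202, 202, 200, 185, 63, 67, 53, 68, 93]] [156, 154, 157, 157, 157, 157, 159, 159, 158, 158, 157, 157, 151, 236, 235, 237, 198, 230, 242, 245, 223, 193, 240, 235, 162, 97, 231, 226, 230, 141, 144, 141, 136, 216]
[73, 75, 75, 75, 76, 43, 49, 49, 50, 48, 42, 77, 77, 75, 75, 76, 89, 103, 102, 101, 104, 99, 93, 96, 96, 96, 95, 97, 100, 104, 76, 76, 73, 42, 57, 65, 70, 68, 59, 119, 117, 112, 108, 101, 100]
w10 [[65, 63, 60, 222, 232, 233, 234, 182, 196, 201, 205, 208, 193, 195, 196, 196, 197, 198, 199, 200, 200, 220, 243, 244, 203, 204, 205, 205, 206, 205, 206, 205, 192, 197, 202, 204, 165, 135, 68, 68, 66, 62, 53, 82, 87]] [155, 157, 157, 156, 157, 158, 158, 159, 159, 158, 158, 155, 237, 235, 236, 179, 194, 242, 246, 220, 199, 166, 175, 130, 89, 229, 226, 230, 143, 144, 142, 142, 141, 217]
[77, 74, 74, 76, 76, 47, 48, 49, 50, 48, 43, 79, 78, 77, 75, 76, 84, 107, 101, 103, 104, 99, 95, 98, 93, 95, 97, 98, 103, 93, 76, 76, 75, 39, 56, 63, 69, 67, 58, 124, 125, 120, 109, 101, 99]
```

```bash
python3 - <<'E'
from h import *
import pickle
o,p=pickle.load(open("w10.pkl","rb"))
f=lambda u,v,z:at_z(*ray(p,u,v,o),z)
a=f(268.5,118,.042);b=f(370,118,.042);print(a,b,np.linalg.norm(a-b),(a+b)/2)
yaw=np.radians(10.1);Y=np.array([-np.sin(yaw),np.cos(yaw),0]);m=(a+b)/2-.003*Y # cap at +Y: overall centre is at x=-3
m=(a+b)/2+.003*Y
print("mid",m,"along Y from cradle",(m-np.array([.530,.174,.042]))@Y)
print(togo(o,[.530,.174,.15],yaw))
E
```

```text
[0.52398946 0.20821634 0.042     ] [0.53609768 0.14265024 0.042     ] 0.0666747572486066 [0.53004357 0.17543329 0.042     ]
mid [0.52951747 0.1783868  0.042     ] along Y from cradle 0.004403440106180855
(array([2.602, 0.022, 0.016]), [array([  0.03,  -0.04, -17.93]), array([-0.04, -0.03, 18.07])])
```

```bash
python3 -m handwheel '[[[0,0,-18,2.6,-0.08,0,0.4],[0,0,-18,2.6,-0.08,0,0],[0,0,-18,2.6,-0.08,0,0],[0,0,-18,2.6,-0.08,0,0],[0,0,-18,2.6,-0.08,0,0],[0,0,-18,2.6,-0.08,0,0],[0,0,-18,2.6,-0.08,0,0],[0,0,-18,2.6,-0.08,0,0],[0,0,-18,2.6,-0.08,0,0],[0,0,-18,2.6,-0.08,0,0]]]' 20; python3 - <<'E'
import sys;sys.path.insert(0,".")
from h import *
from workcell import robot
o=robot.get_obs();print(togo(o,[.5295,.177,.1],np.radians(10.1)))
E
```

```text
time: 20.3
eef_pos: [0.528, 0.1766, 0.1462]
ee_rot: [-0.001, 0.752, 0.659, -0.001]
wrist_force: [0.1, 0.2, -0.2]
grip_width: 0.0467
grasp_force: 0.0
(array([0.022, 0.053, 1.541]), [array([-0.03,  0.01, -3.53]), array([1.000e-02, 4.000e-02, 3.247e+01])])
```

```bash
python3 -m handwheel '[[[0,0,-3.55,0.02,0.05,0,0],[0,0,-3.55,0.02,0.05,0,0],[0,0,-3.55,0.02,0.05,0,0],[0,0,-3.55,0.02,0.05,0,0],[0,0,-3.55,0.02,0.05,1,0],[0,0,-3.55,0.02,0.05,2,0],[0,0,-3.55,0.02,0.05,2,0],[0,0,-3.55,0.02,0.05,2,0]]]'; python3 look.py w11 cartridge_mid
```

```text
time: 20.97
eef_pos: [0.5291, 0.1768, 0.0867]
ee_rot: [-0.001, 0.645, 0.765, -0.002]
wrist_force: [1.0, -0.1, 0.6]
grip_width: 0.0464
grasp_force: 0.0
[0.52912539 0.17680372 0.08666585] [-0.00110962  0.64455341  0.76455672 -0.0016429 ] 20.9667
cartridge_mid 0.6 [300.0, 204.0, 37.0, 118.0] [319.5 263.5] [119.  37.] 90.0
```

```bash
python3 - <<'E'
from h import *
import pickle
o,p=pickle.load(open("w11.pkl","rb"))
P=at_z(*ray(p,319.5,263.5,o),.043);print(P,rot(o["ee_rot"]).T@(P-o["eef_pos"]))
E
python3 -m handwheel '[[[0,0,0,0,0,0.9,0],[0,0,0,0,0,1.6,0],[0,0,0,0,0,1.95,0],[0,0,0,0,0,1.95,0],[0,0,0,0,0,1.95,0]]]'
```

```text
[0.52945293 0.17632885 0.043     ] [-0.00050502  0.00041467  0.04366477]
time: 21.48
eef_pos: [0.5306, 0.1773, 0.0309]
ee_rot: [0.0, 0.644, 0.765, 0.0]
wrist_force: [0.5, 0.2, 0.3]
grip_width: 0.0464
grasp_force: 0.0
```

```bash
python3 -m handwheel '[[[0,0,0,0,0,0.16,0],[0,0,0,0,0,0.16,0],[0,0,0,0,0,0.16,-0.4],[0,0,0,0,0,0.16,-1],[0,0,0,0,0,0.16,-1],[0,0,0,0,0,0.16,-1],[0,0,0,0,0,0.16,-1],[0,0,0,0,0,0.16,-1]]]' 20
python3 -m handwheel '[[[0,0,0,0,0,-0.5,-1],[0,0,0,0,0,-1.4,-1],[0,0,0,0,0,-2.7,-1],[0,0,0,0,0,-4,-1],[0,0,0,0,0,-5,-1],[0,0,0,0,0,-5,-1]]]'
python3 - <<'E'
import sys;sys.path.insert(0,".")
from h import *
from workcell import robot
o=robot.get_obs();print(o["q"].round(2),togo(o,[.464,-.186,.17],np.radians(97)))
E
```

```text
time: 22.15
eef_pos: [0.5296, 0.177, 0.025]
ee_rot: [-0.001, 0.644, 0.765, -0.001]
wrist_force: [-7.7, -1.0, 5.5]
grip_width: 0.0191
grasp_force: 20.0
time: 22.65
eef_pos: [0.532, 0.1777, 0.1819]
ee_rot: [0.002, 0.644, 0.765, 0.004]
wrist_force: [1.1, 0.9, -0.2]
grip_width: 0.0194
grasp_force: 20.0
[ 0.28 -0.13  1.74  0.    1.52  0.11] (array([-11.558,  -4.31 ,   0.35 ]), [array([  0.09,   0.06, -17.43]), array([ 0.07, -0.09, 18.57])])
```

```bash
python3 -m handwheel '[[[0,0,18.6,-11.6,-3.63,0,-1],[0,0,18.6,-11.6,-3.63,0,-1],[0,0,18.6,-11.6,-3.63,0,-1],[0,0,18.6,-11.6,-3.63,0,-1],[0,0,18.6,-11.6,-3.63,0,-1],[0,0,18.6,-11.6,-3.63,0,-1],[0,0,18.6,-11.6,-3.63,0,-1],[0,0,18.6,-11.6,-3.63,0,-1],[0,0,18.6,-11.6,-3.63,0,-1],[0,0,18.6,-11.6,-3.63,0,-1]]]'; python3 - <<'E'
import sys;sys.path.insert(0,".")
from h import *
from workcell import robot
o=robot.get_obs();print(o["q"].round(2),togo(o,[.483,-.184,.12],np.radians(97)))
E
```

```text
time: 23.48
eef_pos: [0.4812, -0.1888, 0.1742]
ee_rot: [0.0, 0.971, 0.239, -0.001]
wrist_force: [0.1, 0.8, -0.6]
grip_width: 0.0196
grasp_force: 20.0
[-0.42 -0.22  1.83 -0.    1.53  0.67] (array([ 0.13 , -0.115,  1.806]), [array([-2.000e-02,  1.000e-02, -3.187e+01]), array([0.01, 0.01, 4.13])])
```

```bash
python3 -m handwheel '[[[0,0,4.13,0.13,-0.1,0,-1],[0,0,4.13,0.13,-0.1,0,-1],[0,0,4.13,0.13,-0.1,0,-1],[0,0,4.13,0.13,-0.1,0,-1],[0,0,4.13,0.13,-0.1,1.5,-1],[0,0,4.13,0.13,-0.1,2.6,-1],[0,0,4.13,0.13,-0.1,2.6,-1],[0,0,4.13,0.13,-0.1,2.6,-1],[0,0,4.13,0.13,-0.1,2.6,-1]]]'; python3 look.py w12 cartridge_mid rack_mid; python3 - <<'E'
import sys;sys.path.insert(0,".")
from h import *
from workcell import robot
o=robot.get_obs();print(o["q"].round(2),togo(o,[.483,-.184,.0135],np.radians(97)))
E
```

```text
time: 24.23
eef_pos: [0.485, -0.1801, 0.0989]
ee_rot: [0.0, 0.998, 0.067, 0.001]
wrist_force: [-0.4, 0.3, -0.4]
grip_width: 0.0193
grasp_force: 20.0
[ 0.48503556 -0.18011019  0.09887802] [3.33168474e-04 9.97759065e-01 6.69052095e-02 6.56262508e-04] 24.2333
cartridge_mid 0.76 [294.0, 233.0, 53.0, 163.0] [319.5 288.5] [113.  53.] 90.0
cartridge_mid 0.64 [2.0, 212.0, 52.0, 85.0] [ 12.7 256.2] [88.5 36.9] 52.1
rack_mid 0.57 [280.0, 184.0, 244.0, 103.0] [402.3 236.7] [103.5 243.3] 88.8
[-0.4  -0.18  1.92 -0.    1.39  1.03] (array([-0.1  ,  0.109,  2.856]), [array([ 5.000e-02,  3.000e-02, -3.588e+01]), array([ 0.02, -0.03,  0.12])])
```

```bash
python3 -m handwheel '[[[0,0,0.1,-0.13,0.13,0,-1],[0,0,0.1,-0.13,0.13,0,-1],[0,0,0.1,-0.13,0.13,0.9,-1],[0,0,0.1,-0.13,0.13,1.7,-1],[0,0,0.1,-0.13,0.13,1.8,-1],[0,0,0.1,-0.13,0.13,1.8,-1],[0,0,0.1,-0.13,0.13,1.8,-1]]]'
```

```text
time: 24.97
eef_pos: [0.4814, -0.1845, 0.0441]
ee_rot: [0.0, 0.998, 0.062, 0.0]
wrist_force: [-0.3, 1.0, -1.2]
grip_width: 0.0195
grasp_force: 20.0
```

```bash
python3 -m handwheel '[[[0,0,0,0,0,0.4,-1],[0,0,0,0,0,0.75,-1],[0,0,0,0,0,0.9,-1],[0,0,0,0,0,0.9,-1]]]';python3 -m handwheel '[[[0,0,0,0,0,0.06,-1],[0,0,0,0,0,0.1,-1],[0,0,0,0,0,0.1,-1]]]'
```

```text
time: 25.3
eef_pos: [0.4805, -0.1841, 0.0146]
ee_rot: [-0.0, 0.998, 0.062, -0.001]
wrist_force: [0.7, -0.2, -2.1]
grip_width: 0.0196
grasp_force: 20.0
time: 25.55
eef_pos: [0.4813, -0.1845, 0.0134]
ee_rot: [0.0, 0.998, 0.062, 0.0]
wrist_force: [-0.8, -3.0, 2.5]
grip_width: 0.0193
grasp_force: 20.0
```

Seated: contact at the same height as the original pick. Release and rise.

```bash
python3 -m handwheel '[[[0,0,0,0,0,0,-0.27],[0,0,0,0,0,0,-0.27],[0,0,0,0,0,0,-0.27],[0,0,0,0,0,0,-0.27],[0,0,0,0,0,-0.6,-0.27],[0,0,0,0,0,-1.5,-0.27],[0,0,0,-0.3,0,-2.7,-0.27],[0,0,0,-0.6,0,-3.9,-0.27],[0,0,0,-0.6,0,-3.9,-0.27],[0,0,0,-0.6,0,-3.9,-0.27]]]'; python3 look.py w13 cartridge_mid; python3 - <<'E'
import sys;sys.path.insert(0,".")
from h import *
import pickle
from workcell import robot
o2,p2=pickle.load(open("w2.pkl","rb"));o,p=pickle.load(open("w13.pkl","rb"))
s=robot.read_camera("side");a=dict(np.load("side.npz"))["img"]
for d in robot.trace("cartridge_mid",p)[:5]:
    b=d["bbox"];P=at_z(*ray(p,b[0]+b[2]/2,b[1]+b[3]/2,o),.03);print(P.round(4))
# predicted pixels of neighbours/cart from w2 image warp: bright column extents
g=cv2.imread("pics/w13.png",0)
for n,P in[("L",(.4826,-.184,.03)),("M",(.4887,-.2339,.03)),("R",(.4961,-.285,.03))]:
    T=np.eye(4);T[:3,:3]=rot(o["ee_rot"]);T[:3,3]=o["eef_pos"];T=T@np.array(p["tool_from_camera"])
    c=np.linalg.inv(T)@np.r_[P,1];u=p["fx"]*c[0]/c[2]+p["cx"];v=p["fy"]*c[1]/c[2]+p["cy"]
    print(n,round(u,1),round(v,1));k=g[int(v)-80:int(v)+80:2,int(u)-2:int(u)+3].mean(1).astype(int);print(k.tolist());print(g[int(v),int(u)-30:int(u)+31:2].tolist())
d=np.abs(s["img"].astype(int)-a).max(2)>60;n,l,st,ce=cv2.connectedComponentsWithStats(d.astype(np.uint8));print([x.tolist() for x in st[1:] if x[4]>15])
E
```

```text
time: 26.38
eef_pos: [0.4638, -0.1869, 0.1321]
ee_rot: [0.001, 0.998, 0.061, 0.002]
wrist_force: [0.2, 0.0, -1.7]
grip_width: 0.034
grasp_force: 0.0
[ 0.4638302  -0.18689076  0.13211865] [9.63024057e-04 9.98105291e-01 6.14947738e-02 1.81466475e-03] 26.3833
cartridge_mid 0.97 [2.0, 164.0, 68.0, 93.0] [ 28.3 206.6] [105.4  33.1] 54.4
cartridge_mid 0.8 [305.0, 165.0, 30.0, 94.0] [318.5 211.5] [97. 31.] 90.0
[0.4574 0.0067 0.03  ]
[ 0.4802 -0.1847  0.03  ]
L 319.2 208.6
[73, 73, 73, 95, 103, 102, 95, 95, 67, 66, 64, 64, 39, 44, 42, 42, 41, 41, 102, 178, 234, 230, 229, 228, 228, 228, 197, 191, 190, 190, 188, 188, 187, 189, 190, 190, 187, 208, 244, 243, 243, 243, 244, 244, 244, 244, 244, 244, 244, 244, 244, 244, 244, 244, 244, 244, 244, 244, 244, 244, 245, 242, 242, 243, 244, 245, 240, 98, 86, 82, 81, 89, 96, 103, 105, 103, 102, 104, 109, 112]
[59, 59, 58, 58, 59, 58, 42, 42, 38, 151, 192, 220, 231, 236, 241, 244, 244, 243, 241, 239, 229, 217, 104, 54, 57, 56, 56, 57, 58, 56, 57]
M 393.1 208.7
[103, 108, 112, 108, 103, 103, 103, 103, 103, 101, 86, 38, 45, 44, 44, 46, 58, 147, 247, 241, 242
[... 890 characters left out ...]
43, 245, 243, 240, 239, 233, 119, 55, 55, 58, 57, 59, 57, 99, 96, 96]
[[347, 0, 293, 465, 55764], [568, 0, 72, 7, 307], [371, 121, 59, 50, 1229], [347, 160, 61, 60, 1527], [412, 215, 12, 11, 23], [353, 239, 16, 11, 74], [291, 252, 23, 14, 36], [288, 262, 15, 15, 29], [330, 281, 15, 17, 84], [383, 301, 10, 11, 50], [378, 312, 7, 10, 26], [298, 320, 32, 8, 158], [333, 322, 4, 7, 18], [361, 329, 11, 17, 64], [425, 337, 9, 13, 61], [320, 342, 6, 7, 27], [346, 344, 17, 22, 90], [589, 345, 14, 17, 90], [343, 354, 21, 26, 117], [596, 404, 44, 50, 478], [234, 411, 48, 48, 435], [497, 435, 44, 45, 360], [571, 436, 16, 19, 159], [269, 442, 15, 17, 66], [548, 450, 17, 14, 133], [419, 466, 55, 14, 351]]
```

```bash
python3 -c "
from workcell import robot
print(robot.close_job())"
```

```text
the job is handed in; nothing more can be done
None
```

The cap snapped home at a peak of 9.7 N per grip, the handles sprang open, the cartridge is back in its rack seat, and the job is handed in; no verdict came back.

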